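# Make up two dye kits

## Robot

A 6-joint arm with a two-finger parallel gripper is mounted at the origin on a cart in front of the work surface, level with it; the furniture and walls round the work are solid. World frame = base frame: x ahead of the robot, y to its left, z up, the work surface at z = 0. Lengths are in mm, angles in rad, forces in N, time in s.
With the tool pointing down it reaches from about 275 to 1000 mm from the base axis. Payload 8.4 kg.
Tool frame: the origin (TCP) lies midway between the tips of the shut fingers; the grasp point (between the pads) lies 19 mm behind it; z points along the fingers, y is the line along which they close (so a half turn about z gives the same grasp; the last joint's range is limited). The gripper opens to 85 mm and grips with 20 to 120 N. Pads are 22 mm wide; open, the fingers measure 114 mm over their backs; the gripper's body (76 mm by 85 mm) begins 54 mm behind the grasp point. The pads swing forward as they close: fully open they stand 13 mm farther back than shut.
Start: joints at [-1.324, 0.353, 1.633, -0, 1.155, -0.002], TCP at [153.899, -605.758, 231.281] pointing down, gripper open.
Joint ranges: [-2.63, 2.63], [-0.92, 2.1], [0.06, 2.66], [-1.3, 4.44], [0, 2.69], [-3.02, 3.02]. Speed limits (rad/s): [2.22, 2.22, 2.79, 3.14, 3.14, 3.14].

## Interface

Orientations are given as [roll, pitch, yaw] about the fixed x, y, z axes, in that order (R = Rz(yaw) Ry(pitch) Rx(roll)).
In Python, from rig import monitor, imaging, r gives the robot as it stands.
- The arm moves only by the tool drive_tool, never from a script. Its argument "plan" is a list of rows, each an object of numbers: "x", "y", "z": the shift along the tool's x, y, z in units of 50 mm (1.0 is 50 mm); "ax", "ay", "az": the turn, a rotation vector about the tool's x, y, z in units of 6 degrees (1.0 is 6 degrees); "hand": the finger opening in mm, from 0 to 85.4. In form: [{"x": .., "y": .., "z": .., "ax": .., "ay": .., "az": .., "hand": ..}, ...]. A call has 1 to 8 rows; each row is the pose to reach, as a shift and turn from the pose commanded when the call began, along the tool's axes at that moment; what a row does not reach only later rows make up. A row lasts 1/10 s, in which the tool goes at most 50 mm and 8.59 degrees, less where a joint would pass 70% of its speed; a pose out of reach is approached as far as the arm can. A call with a gripper value outside its range is refused whole. The fingers move at their own pace and stop on an object; "grip_force" is the grip in N (left out, the last holds). Time passes only in rows, so rows that repeat a pose let the fingers close. It gives the time, the measured TCP pose, the force, the opening and the grip force at its end, in the units of the state.
- monitor.sense(): the state, without advancing time (a new reading comes with each control period).
- imaging.grab_frame(name): name is "side" or "top"; returns the picture (480x640x3 uint8, red, green, blue); there is no depth.
- imaging.camera_info(name): a dict with "mtx" (3x3 intrinsics, pixels), "R" (3x3) and "t" (3): a world point X has camera coordinates R X + t. Camera axes: x right, y down, z forward; pixel columns grow to the right and rows downward; lengths in mm; the calibration is good to about 2 mm. A picture is of the moment at which its call begins. camera_info takes no time and is no camera call.
- r.sign_off(): hands the job in; it is judged then, once.
The state is a dict: "clock": time; "qpos": joint angles; "qvel": joint speeds; "joint_efforts": joint torques, N m; "eef_pos": TCP position; "tcp_rot": TCP orientation; "contact_force": force on the tool from outside, world axes, zero at the start; "wrist_torque": the same for the moment, N m; "opening": opening from 0.0 (shut) to 1.0 (fully open); "grasp_force": force on a finger pad.
Only numpy, scipy, OpenCV 4.12 (cv2) and the standard library are available. Lean on these libraries where they do the work, as an engineer would, in place of code of your own. Each camera call takes 0.05 s, during which the arm holds its last target. There are 200 camera calls.

## Task

Make up two dye kits from the stock on the bench: the tray with three round pockets gets two dye bottles in its small pockets and the roll of tape in its large one; the tray with the square pocket gets one dye bottle in its round pocket and the timer in the square one. Any bottle will do for any bottle pocket. Everything must sit flat on the floor of its pocket, the bottles standing upright.

Things in the scene. Friction and masses are not known exactly. Their poses are not given: they have to be found in the camera images.
- bottle_1_mid (a point): one of three identical dye bottles: small dark glass bottle with a blue screw cap, 42 mm across the body, 77 mm tall, standing upright; the body is straight and 38 to 42 mm wide from 3 to 45 mm above its foot, the cap 29 mm wide from 55 to 77 mm. The point is its centre, 38.5 mm above its foot; z is up along the bottle. 60 g
- bottle_2_mid (a point): one of three identical dye bottles: small dark glass bottle with a blue screw cap, 42 mm across the body, 77 mm tall, standing upright; the body is straight and 38 to 42 mm wide from 3 to 45 mm above its foot, the cap 29 mm wide from 55 to 77 mm. The point is its centre, 38.5 mm above its foot; z is up along the bottle. 60 g
- bottle_3_mid (a point): one of three identical dye bottles: small dark glass bottle with a blue screw cap, 42 mm across the body, 77 mm tall, standing upright; the body is straight and 38 to 42 mm wide from 3 to 45 mm above its foot, the cap 29 mm wide from 55 to 77 mm. The point is its centre, 38.5 mm above its foot; z is up along the bottle. 60 g
- tape_mid (a point): roll of tan marking tape lying flat, a ring 67 mm across and 19 mm high with a hole about 25 mm across; grip it across its outer rim. The point is its centre, 9.5 mm above the surface it lies on; z is up. 40 g
- timer_mid (a point): flat white lab timer lying on its back, 62 mm (its x) by 64 mm (its y), 19 mm high at the display, its straight sides about 16 mm high; grip two opposite sides. The point is 9.5 mm above the surface it lies on, in the middle; z is up. 60 g
- tray_tape: the tray with three round pockets. Flat grey plate fixed to the bench, 136 x 160 x 9 mm, a small tab at each end. Pockets 6 mm deep with dark floors 3 mm above the bench. Origin: centre of the underside; z up, y along the 160 mm length. Large round pocket for the tape: 83 mm across, centre at x 0, y -31.5 mm. Two small round pockets for dye bottles: 58 mm across, centres at x -32.5 and x +32.5, y +44 mm.
- tray_timer: the tray with a square pocket. Flat grey plate fixed to the bench, 104 x 160 x 9 mm, a small tab at each end. Pockets 6 mm deep with dark floors 3 mm above the bench. Origin: centre of the underside; z up, y along the 160 mm length. Square pocket for the timer: 80 x 80 mm, sides along the tray's x and y, centre at x 0, y -33 mm. Round pocket for a dye bottle: 58 mm across, centre at x 0, y +44 mm.
Things that resemble listed ones, but are neither listed nor needed, are in the scene too. There is more than one size of the part that bears tape_mid; the job needs the smaller.

How it is judged (in metres and radians):
At the end, for the whole second after the job is handed in: A dye bottle stands upright in each of the three bottle pockets, the tape lies flat in the large round pocket and the timer flat in the square one: within 13 mm of the pocket centre (tape 12) along tray x and y, within 0.06 rad of upright or level, down on the floor within 3 mm, all at rest (((x of bottle_1_mid in the frame of tray_tape between -0.0455 and -0.0195 m and y of bottle_1_mid in the frame of tray_tape between 0.031 and 0.057 m and z of bottle_1_mid in the frame of tray_tape below 0.044 m and angle between bottle_1_mid's own z axis and vertical below 0.06 rad) or (x of bottle_2_mid in the frame of tray_tape between -0.0455 and -0.0195 m and y of bottle_2_mid in the frame of tray_tape between 0.031 and 0.057 m and z of bottle_2_mid in the frame of tray_tape below 0.044 m and angle between bottle_2_mid's own z axis and vertical below 0.06 rad) or (x of bottle_3_mid in the frame of tray_tape between -0.0455 and -0.0195 m and y of bottle_3_mid in the frame of tray_tape between 0.031 and 0.057 m and z of bottle_3_mid in the frame of tray_tape below 0.044 m and angle between bottle_3_mid's own z axis and vertical below 0.06 rad)) and ((x of bottle_1_mid in the frame of tray_tape between 0.0195 and 0.0455 m and y of bottle_1_mid in the frame of tray_tape between 0.031 and 0.057 m and z of bottle_1_mid in the frame of tray_tape below 0.044 m and angle between bottle_1_mid's own z axis and vertical below 0.06 rad) or (x of bottle_2_mid in the frame of tray_tape between 0.0195 and 0.0455 m and y of bottle_2_mid in the frame of tray_tape between 0.031 and 0.057 m and z of bottle_2_mid in the frame of tray_tape below 0.044 m and angle between bottle_2_mid's own z axis and vertical below 0.06 rad) or (x of bottle_3_mid in the frame of tray_tape between 0.0195 and 0.0455 m and y of bottle_3_mid in the frame of tray_tape between 0.031 and 0.057 m and z of bottle_3_mid in the frame of tray_tape below 0.044 m and angle between bottle_3_mid's own z axis and vertical below 0.06 rad)) and ((x of bottle_1_mid in the frame of tray_timer between -0.013 and 0.013 m and y of bottle_1_mid in the frame of tray_timer between 0.031 and 0.057 m and z of bottle_1_mid in the frame of tray_timer below 0.044 m and angle between bottle_1_mid's own z axis and vertical below 0.06 rad) or (x of bottle_2_mid in the frame of tray_timer between -0.013 and 0.013 m and y of bottle_2_mid in the frame of tray_timer between 0.031 and 0.057 m and z of bottle_2_mid in the frame of tray_timer below 0.044 m and angle between bottle_2_mid's own z axis and vertical below 0.06 rad) or (x of bottle_3_mid in the frame of tray_timer between -0.013 and 0.013 m and y of bottle_3_mid in the frame of tray_timer between 0.031 and 0.057 m and z of bottle_3_mid in the frame of tray_timer below 0.044 m and angle between bottle_3_mid's own z axis and vertical below 0.06 rad)) and x of tape_mid in the frame of tray_tape between -0.012 and 0.012 m and y of tape_mid in the frame of tray_tape between -0.0435 and -0.0195 m and z of tape_mid in the frame of tray_tape below 0.015 m and angle between each of tape_mid, timer_mid's own z axis and vertical below 0.06 rad and x of timer_mid in the frame of tray_timer between -0.013 and 0.013 m and y of timer_mid in the frame of tray_timer between -0.046 and -0.02 m and z of timer_mid in the frame of tray_timer below 0.015 m and linear speed of each of bottle_1, bottle_2, bottle_3, tape, timer below 0.02 m/s); the robot touches nothing.
It also fails if it takes over 115 s, if anything falls off the work surface, if the arm or the gripper's body presses on something with over 40 N, if the wrist force passes 120 N, or if a joint passes its speed limit or range.

## Working session

There is one attempt and no reset: what is moved stays moved. The work goes in short steps, Python scripts to look and compute and a tool call to move; the robot and the scene stay as the last step left them, time stands still between calls to the robot, and variables do not carry over. Pictures are saved under pics/ and viewed, at most 14 in all, crops included, and the job is handed in when it is done.

Besides the shell and the picture viewer there is one more tool, called after "Emit:" as name([rows], argument=value, ...), one row to a line, values as JSON. drive_tool: Moves the arm, as the interface text tells. Its arguments: {"type":"object","properties":{"plan":{"type":"array","items":{"type":"object","properties":{"x":{"type":"number"},"y":{"type":"number"},"z":{"type":"number"},"ax":{"type":"number"},"ay":{"type":"number"},"az":{"type":"number"},"hand":{"type":"number"}}}},"grip_force":{"type":"number"}},"required":["plan"]}

```bash
mkdir -p pics; ls
python3 - <<'E'
from rig import monitor, imaging, r
import cv2
for n in("top","side"):
    cv2.imwrite(f"pics/{n}0.png",imaging.grab_frame(n)[:,:,::-1])
    c=imaging.camera_info(n); print(n,c, -c["R"].T@c["t"])
s=monitor.sense();print(s)
E
```

```text
pics
top {'mtx': array([[516.97540188,   0.        , 320.06852648],
       [  0.        , 516.97540188, 238.41252257],
       [  0.        ,   0.        ,   1.        ]]), 'R': array([[-1.81686970e-02, -9.99833424e-01, -1.73851181e-03],
       [-9.98577523e-01,  1.82329973e-02, -5.01047722e-02],
       [ 5.01281242e-02,  8.25700396e-04, -9.98742454e-01]]), 't': array([-109.29488485,  470.75846738, 1206.81539138])} [ 407.60768686 -118.85648479 1228.69500079]
side {'mtx': array([[581.5932275 ,   0.        , 317.32410202],
       [  0.        , 581.5932275 , 251.11414423],
       [  0.        ,   0.        ,   1.        ]]), 'R': array([[ 0.9304629 , -0.36636735, -0.00371031],
       [-0.23462405, -0.5880354 , -0.77405809],
       [ 0.28140781,  0.72110286, -0.63310371]]), 't': array([-491.05086746,   98.37835439, 1596.75593587])} [   30.64694462 -1273.48031853  1085.24071841]
{'clock': 0.1, 'qpos': array([-1.32439739e+00,  3.53619850e-01,  1.63407512e+00, -1.33735224e-05,
        1.15517848e+00, -2.41537541e-03]), 'qvel': array([ 8.03377181e-05, -8.93022923e-04, -1.75628115e-03, -3.94572825e-04,
        1.40907137e-03, -1.79860005e-03]), 'joint_efforts': array([-5.46566716e-04, -6.06356478e+01, -3.42819965e+01,  1.35891571e-05,
        4.13124319e-03, -5.76575886e-06]), 'eef_pos': array([ 153.79063957, -605.33778371,  230.60459347]), 'tcp_rot': array([-3.14031183e+00,  9.13443204e-06,  2.48819721e-01]), 'contact_force': array([-0.25599114,  0.14853889,  0.18483052]), 'wrist_torque': array([-0.05932741,  0.0287099 ,  0.05929363]), 'grasp_force': 0.0, 'opening': 1.0033104305184937}
```

View pics/top0.png

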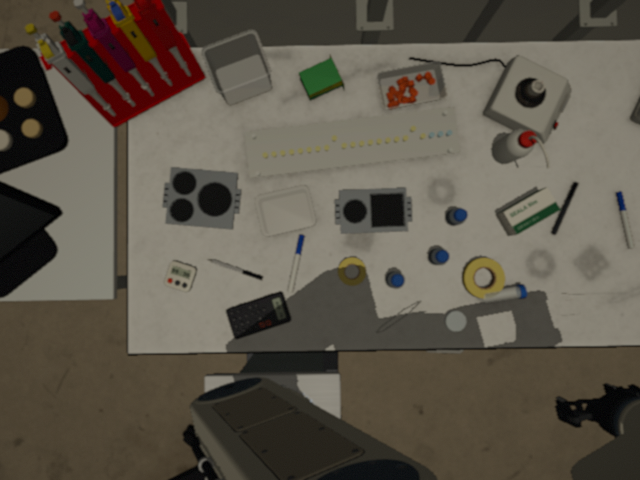

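View pics/side0.png

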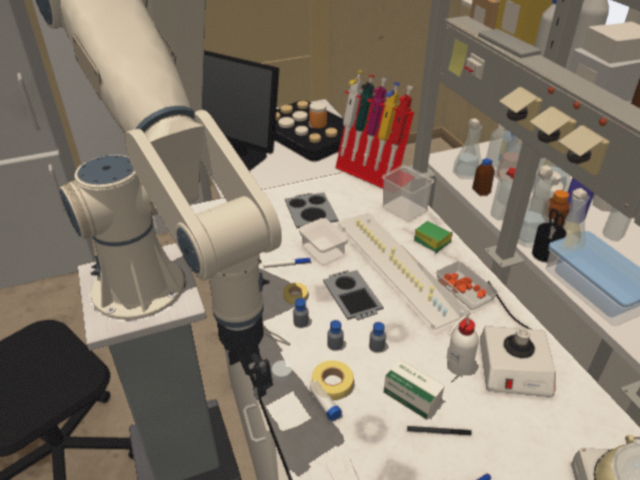

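The top view shows tray_tape at (202,198), tray_timer at (373,210), the bottle caps at (396,278), (438,255) and (457,215), the small tape at (352,270) and the timer at (181,276). The larger tape at (485,278), the lying tube and the black calculator are distractors. The side view agrees.

```bash
cat > h.py <<'E'
import cv2, numpy as np
from rig import monitor, imaging, r
def ray(n,u,v,z):
    c=imaging.camera_info(n); R,t=c["R"],c["t"]
    d=R.T@np.linalg.solve(c["mtx"],[u,v,1.]); o=-R.T@t
    return o+d*(z-o[2])/d[2]
def proj(n,X):
    c=imaging.camera_info(n); p=c["mtx"]@(c["R"]@np.array(X,float)+c["t"]); return p[:2]/p[2]
def blobs(mask,lo=30,hi=5000):
    cs,_=cv2.findContours(mask.astype(np.uint8),cv2.RETR_EXTERNAL,cv2.CHAIN_APPROX_NONE)
    return [c for c in cs if lo<cv2.contourArea(c)<hi]
E
python3 - <<'E'
from h import *
im=cv2.imread("pics/top0.png"); hsv=cv2.cvtColor(im,cv2.COLOR_BGR2HSV)
g=im.max(2)
def rep(name,m,z,x0,y0,x1,y1,lo=30):
    mm=np.zeros_like(m); mm[y0:y1,x0:x1]=m[y0:y1,x0:x1]
    for c in blobs(mm,lo):
        w=np.array([ray("top",*p[0],z)[:2] for p in c],np.float32)
        (cx,cy),sz,a=cv2.minAreaRect(w); M=cv2.moments(c)
        print(name,np.round(ray("top",M["m10"]/M["m00"],M["m01"]/M["m00"],z)),"rect",round(cx),round(cy),np.round(sz),round(a,1))
rep("pocket",g<60,3,160,160,245,235); rep("pocket",g<60,3,330,180,415,240)
rep("cap",(hsv[...,0]>100)&(hsv[...,0]<125)&(hsv[...,1]>120),77,380,200,475,295)
rep("tape",(hsv[...,0]>15)&(hsv[...,0]<32)&(hsv[...,1]>70),19,330,250,370,290)
hs=hsv[276,181];print(hs,hsv[265,176],hsv[265,160])
a=cv2.resize(im[250:300,150:210],None,fx=6,fy=6,interpolation=cv2.INTER_CUBIC)
b=cv2.resize(im[250:300,330:410],None,fx=6,fy=6,interpolation=cv2.INTER_CUBIC)[:,:430]
cv2.imwrite("pics/crop1.png",np.hstack([a,b]))
E
```

```text
pocket [544. 211.   3.] rect 544 211 [54. 55.] 44.4
pocket [568. 133.   3.] rect 568 132 [79. 82.] 89.6
pocket [609. 205.   3.] rect 609 206 [55. 55.] 89.7
pocket [ 533. -201.    3.] rect 534 -200 [54. 56.] 43.9
pocket [ 535. -278.    3.] rect 535 -278 [79. 79.] 1.0
cap [ 370. -287.   77.] rect 371 -286 [24. 24.] 88.6
cap [ 422. -387.   77.] rect 422 -387 [25. 24.] 43.6
cap [ 513. -431.   77.] rect 513 -430 [25. 25.] 88.2
tape [ 391. -190.   19.] rect 391 -189 [65. 65.] 89.0
[ 29  46 116] [ 22  45 130] [ 22  35 140]
```

View pics/crop1.png

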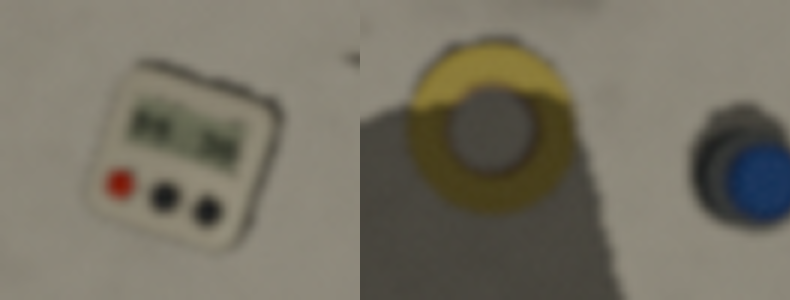

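```bash
cat >> h.py <<'E'
from scipy.spatial.transform import Rotation as Ro
def go(x,y,z,yaw):
    s=monitor.sense(); R=Ro.from_euler("xyz",s["tcp_rot"])
    T=Ro.from_euler("xyz",[np.pi,0,yaw])
    print("x y z",np.round(R.inv().apply(np.array([x,y,z])-s["eef_pos"])/50,2),"a",np.round((R.inv()*T).as_rotvec(degrees=True)/6,2))
E
python3 - <<'E'
from h import *
P=np.array([[137,60],[276,99],[240,250],[87,214]])/6+[150,250]
W=np.array([ray("top",*p,16)[:2] for p in P]);print(W,W.mean(0))
d=W-np.roll(W,-1,0);print(np.hypot(*d.T),np.degrees(np.arctan2(d[:,1],d[:,0])))
# side check of caps
im=imaging.grab_frame("side")[:,:,::-1];hsv=cv2.cvtColor(np.ascontiguousarray(im),cv2.COLOR_BGR2HSV)
m=(hsv[...,0]>100)&(hsv[...,0]<125)&(hsv[...,1]>120)
for c in blobs(m,30):
    x,y,w,h=cv2.boundingRect(c);print(x+w/2,y+h/2,w,h)
for p in[(371,-286),(422,-387),(513,-430)]:print(proj("side",(*p,66)))
go(391,-190,180,0)
E
```

```text
[[424.10047053 228.26967379]
 [407.89274167 174.0246201 ]
 [349.39979659 188.41480711]
 [364.46006964 248.00308227]] [386.46326961 209.67804582]
[56.61462995 60.23704928 61.46197492 62.8202581 ] [  73.36452666  -13.8211916  -104.18384253  161.69200597]
333.5 413.5 13 13
378.5 329.0 9 12
335.5 327.0 9 12
300.5 305.0 9 12
[300.78931052 302.51326876]
[335.31568861 324.44573247]
[377.42747186 326.37795297]
x y z [ 6.64 -6.88  1.02] a [-0.01  0.    2.38]
```

Emit:
drive_tool([
  {"x":6.64,"y":-6.88,"z":0,"az":2.38,"hand":85},
  {"x":6.64,"y":-6.88,"z":0,"az":2.38,"hand":85},
  {"x":6.64,"y":-6.88,"z":0,"az":2.38,"hand":85},
  {"x":6.64,"y":-6.88,"z":0,"az":2.38,"hand":85},
  {"x":6.64,"y":-6.88,"z":0,"az":2.38,"hand":85},
  {"x":6.64,"y":-6.88,"z":0,"az":2.38,"hand":85},
  {"x":6.64,"y":-6.88,"z":0,"az":2.38,"hand":85},
  {"x":6.64,"y":-6.88,"z":0,"az":2.38,"hand":85},
], grip_force=30)

```text
invalid input
```

```bash
python3 -c "
from h import *
go(391,-190,60,0)"
```

```text
x y z [ 6.64 -6.88  3.42] a [-0.01  0.    2.38]
```

Emit:
drive_tool([
  {"x":6.64,"y":-6.88,"z":0,"ax":0,"ay":0,"az":2.38,"hand":85},
  {"x":6.64,"y":-6.88,"z":0,"ax":0,"ay":0,"az":2.38,"hand":85},
  {"x":6.64,"y":-6.88,"z":0,"ax":0,"ay":0,"az":2.38,"hand":85},
  {"x":6.64,"y":-6.88,"z":0,"ax":0,"ay":0,"az":2.38,"hand":85},
  {"x":6.64,"y":-6.88,"z":0,"ax":0,"ay":0,"az":2.38,"hand":85},
  {"x":6.64,"y":-6.88,"z":0,"ax":0,"ay":0,"az":2.38,"hand":85},
  {"x":6.64,"y":-6.88,"z":0,"ax":0,"ay":0,"az":2.38,"hand":85},
  {"x":6.64,"y":-6.88,"z":0,"ax":0,"ay":0,"az":2.38,"hand":85},
], grip_force=30)

```text
clock: 0.95
eef_pos: [352.8, -256.6, 231.4]
tcp_rot: [3.141, -0.0, -0.001]
contact_force: [0.4, -0.5, -0.8]
opening: 0.995
grasp_force: 0.0
```

Emit:
drive_tool([
  {"x":0.5,"y":-1.0,"z":2,"ax":0,"ay":0,"az":0,"hand":85},
  {"x":0.5,"y":-1.0,"z":2.5,"ax":0,"ay":0,"az":0,"hand":85},
  {"x":0.5,"y":-1.0,"z":2.5,"ax":0,"ay":0,"az":0,"hand":85},
  {"x":0.5,"y":-1.0,"z":2.5,"ax":0,"ay":0,"az":0,"hand":85},
  {"x":0.5,"y":-1.0,"z":2.5,"ax":0,"ay":0,"az":0,"hand":85},
])

```text
clock: 1.45
eef_pos: [377.1, -208.4, 106.4]
tcp_rot: [-3.141, 0.001, 0.001]
contact_force: [-0.1, -0.5, -0.3]
opening: 0.991
grasp_force: 0.0
```

```bash
python3 -c "
from h import *
go(391,-190,1,0)"
```

```text
x y z [ 0.28 -0.37  2.11] a [-0.01  0.01  0.01]
```

Emit:
drive_tool([
  {"x":0.28,"y":-0.37,"z":0.8,"ax":0,"ay":0,"az":0,"hand":85},
  {"x":0.28,"y":-0.37,"z":1.6,"ax":0,"ay":0,"az":0,"hand":85},
  {"x":0.28,"y":-0.37,"z":2.1,"ax":0,"ay":0,"az":0,"hand":85},
  {"x":0.28,"y":-0.37,"z":2.1,"ax":0,"ay":0,"az":0,"hand":60},
  {"x":0.28,"y":-0.37,"z":2.1,"ax":0,"ay":0,"az":0,"hand":60},
  {"x":0.28,"y":-0.37,"z":2.1,"ax":0,"ay":0,"az":0,"hand":60},
  {"x":0.28,"y":-0.37,"z":2.1,"ax":0,"ay":0,"az":0,"hand":60},
  {"x":0.28,"y":-0.37,"z":2.1,"ax":0,"ay":0,"az":0,"hand":60},
])

```text
clock: 2.25
eef_pos: [392.1, -190.5, 2.5]
tcp_rot: [3.141, -0.002, -0.001]
contact_force: [-0.4, -0.2, -0.3]
opening: 0.757
grasp_force: 33.2
```

```bash
python3 -c "
from h import *
cv2.imwrite('pics/s1.png',cv2.resize(imaging.grab_frame('side')[200:350,200:400,::-1],None,fx=4,fy=4))"
```

```text
(no output)
```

View pics/s1.png

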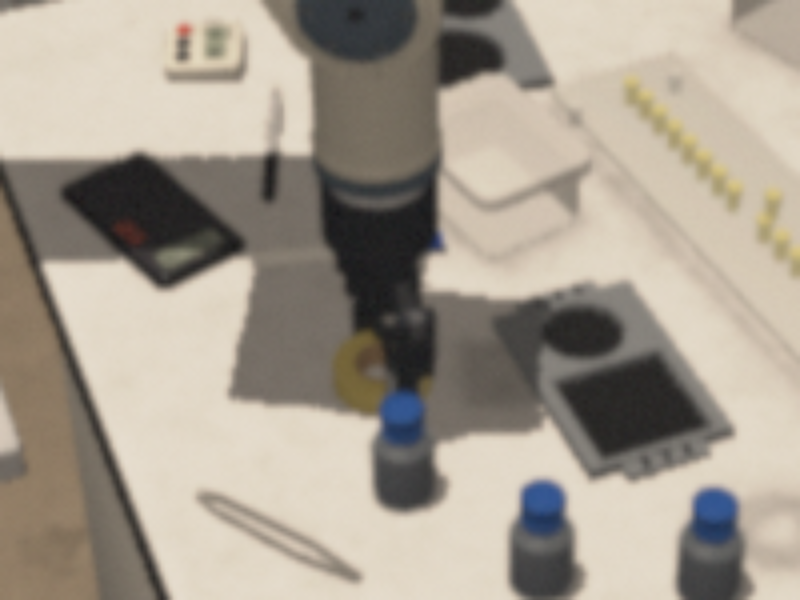

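The picture shows the fingers round the small tape at (385,370) in the crop, and the pads report 33 N. Next I lift it and carry it to the large pocket.

Emit:
drive_tool([
  {"x":0,"y":0,"z":-1,"ax":0,"ay":0,"az":0,"hand":60},
  {"x":0,"y":0,"z":-2,"ax":0,"ay":0,"az":0,"hand":60},
  {"x":0.4,"y":-0.8,"z":-2.6,"ax":0,"ay":0,"az":0,"hand":60},
  {"x":0.9,"y":-1.6,"z":-3,"ax":0,"ay":0,"az":0,"hand":60},
  {"x":1.4,"y":-2.4,"z":-3,"ax":0,"ay":0,"az":0,"hand":60},
  {"x":1.8,"y":-3.2,"z":-3,"ax":0,"ay":0,"az":0,"hand":60},
  {"x":2.2,"y":-4,"z":-3,"ax":0,"ay":0,"az":0,"hand":60},
  {"x":2.6,"y":-4.8,"z":-3,"ax":0,"ay":0,"az":0,"hand":60},
])

```text
clock: 3.1
eef_pos: [521.9, 52.0, 151.8]
tcp_rot: [3.142, -0.001, -0.0]
contact_force: [0.7, -0.5, -1.6]
opening: 0.761
grasp_force: 34.2
```

Emit:
drive_tool([
  {"x":0.9,"y":-0.8,"z":0,"ax":0,"ay":0,"az":0,"hand":60},
  {"x":0.92,"y":-1.6,"z":0,"ax":0,"ay":0,"az":0,"hand":60},
  {"x":0.92,"y":-1.65,"z":0.7,"ax":0,"ay":0,"az":0,"hand":60},
  {"x":0.92,"y":-1.65,"z":1.4,"ax":0,"ay":0,"az":0,"hand":60},
  {"x":0.92,"y":-1.65,"z":2.0,"ax":0,"ay":0,"az":0,"hand":60},
  {"x":0.92,"y":-1.65,"z":2.2,"ax":0,"ay":0,"az":0,"hand":60},
  {"x":0.92,"y":-1.65,"z":2.2,"ax":0,"ay":0,"az":0,"hand":60},
])

```text
clock: 3.8
eef_pos: [566.4, 132.3, 40.3]
tcp_rot: [3.141, 0.003, -0.0]
contact_force: [-0.8, 0.3, 0.4]
opening: 0.757
grasp_force: 34.2
```

```bash
python3 -c "
from h import *
go(568,132,6,0)
cv2.imwrite('pics/s2.png',cv2.resize(imaging.grab_frame('side')[150:300,200:400,::-1],None,fx=4,fy=4))"
```

```text
x y z [0.03 0.   0.69] a [ 0.01  0.03 -0.  ]
```

View pics/s2.png

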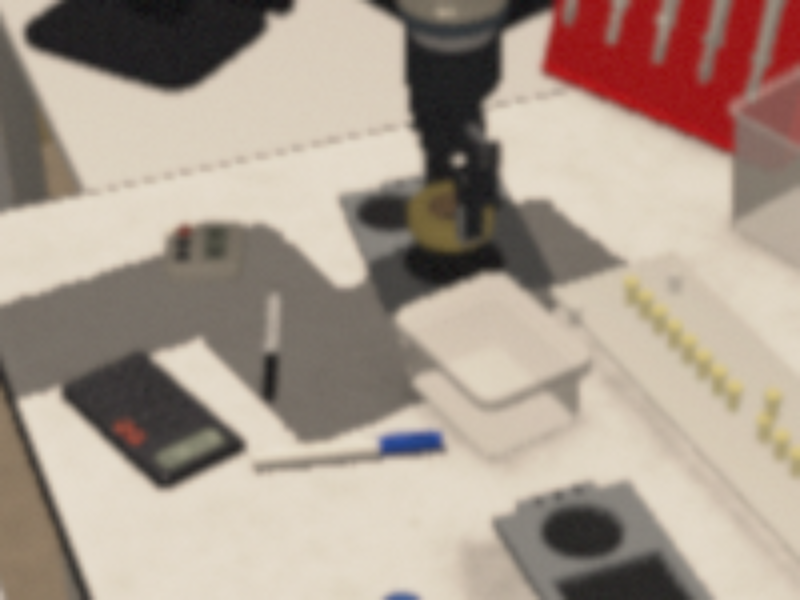

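The tape hangs level from the gripper above the dark large pocket, tape at (452,215) and pocket at (455,262) in the crop.

Emit:
drive_tool([
  {"x":0.03,"y":0,"z":0.4,"ax":0,"ay":0.03,"az":0,"hand":60},
  {"x":0.03,"y":0,"z":0.62,"ax":0,"ay":0.03,"az":0,"hand":60},
  {"x":0.03,"y":0,"z":0.69,"ax":0,"ay":0.03,"az":0,"hand":60},
  {"x":0.03,"y":0,"z":0.69,"ax":0,"ay":0.03,"az":0,"hand":60},
])

```text
clock: 4.25
eef_pos: [569.0, 132.4, 7.2]
tcp_rot: [-3.142, -0.003, -0.001]
contact_force: [1.0, -0.2, 0.3]
opening: 0.755
grasp_force: 34.2
```

Now release and rise, then go towards the timer.

Emit:
drive_tool([
  {"x":0,"y":0,"z":0.02,"ax":0,"ay":0,"az":0,"hand":60},
  {"x":0,"y":0,"z":0.02,"ax":0,"ay":0,"az":0,"hand":85},
  {"x":0,"y":0,"z":0.02,"ax":0,"ay":0,"az":0,"hand":85},
  {"x":0,"y":0,"z":0.02,"ax":0,"ay":0,"az":0,"hand":85},
  {"x":0,"y":0,"z":0.02,"ax":0,"ay":0,"az":0,"hand":85},
  {"x":0,"y":0,"z":-0.6,"ax":0,"ay":0,"az":0,"hand":85},
  {"x":0,"y":0,"z":-1.6,"ax":0,"ay":0,"az":0,"hand":85},
  {"x":0,"y":0,"z":-2.4,"ax":0,"ay":0,"az":0,"hand":85},
])

```text
clock: 5.05
eef_pos: [568.6, 132.5, 128.6]
tcp_rot: [-3.142, -0.003, -0.0]
contact_force: [1.1, 0.5, 0.2]
opening: 0.997
grasp_force: 0.0
```

```bash
python3 -c "
from h import *
go(386.5,209.5,125,-.274)"
```

```text
x y z [-3.64 -1.54  0.06] a [-0.   -0.03  2.61]
```

Emit:
drive_tool([
  {"x":-3.64,"y":-1.54,"z":0,"ax":0,"ay":-0.03,"az":2.61,"hand":85},
  {"x":-3.64,"y":-1.54,"z":0,"ax":0,"ay":-0.03,"az":2.61,"hand":85},
  {"x":-3.64,"y":-1.54,"z":0,"ax":0,"ay":-0.03,"az":2.61,"hand":85},
  {"x":-3.64,"y":-1.54,"z":0,"ax":0,"ay":-0.03,"az":2.61,"hand":85},
  {"x":-3.64,"y":-1.54,"z":0,"ax":0,"ay":-0.03,"az":2.61,"hand":85},
  {"x":-3.64,"y":-1.54,"z":1.2,"ax":0,"ay":-0.03,"az":2.61,"hand":85},
  {"x":-3.64,"y":-1.54,"z":1.8,"ax":0,"ay":-0.03,"az":2.61,"hand":85},
  {"x":-3.64,"y":-1.54,"z":1.8,"ax":0,"ay":-0.03,"az":2.61,"hand":85},
])

```text
clock: 5.85
eef_pos: [384.1, 208.0, 32.7]
tcp_rot: [3.137, 0.006, -0.273]
contact_force: [-0.2, -0.2, 1.5]
opening: 0.999
grasp_force: 0.0
```

```bash
python3 -c "
from h import *
go(386.5,209.5,0.5,-.274)
a=imaging.grab_frame('side')[160:260,200:330,::-1];b=imaging.grab_frame('top')[150:250,150:270,::-1]
cv2.imwrite('pics/s3.png',cv2.resize(np.hstack([a,b]),(750,300)))"
```

```text
x y z [ 0.04 -0.04  0.64] a [0.05 0.05 0.01]
```

View pics/s3.png

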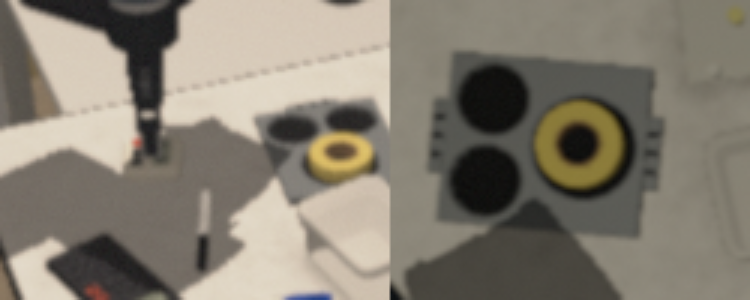

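The tape sits inside its pocket, ring at (580,145) and pocket at (585,147) in the crop. The gripper stands over the timer at (150,155). Next I descend and grip.

Emit:
drive_tool([
  {"x":0.04,"y":-0.04,"z":0.3,"ax":0.05,"ay":0.05,"az":0,"hand":85},
  {"x":0.04,"y":-0.04,"z":0.64,"ax":0.05,"ay":0.05,"az":0,"hand":85},
  {"x":0.04,"y":-0.04,"z":0.64,"ax":0.05,"ay":0.05,"az":0,"hand":85},
  {"x":0.04,"y":-0.04,"z":0.64,"ax":0.05,"ay":0.05,"az":0,"hand":56},
  {"x":0.04,"y":-0.04,"z":0.64,"ax":0.05,"ay":0.05,"az":0,"hand":56},
  {"x":0.04,"y":-0.04,"z":0.64,"ax":0.05,"ay":0.05,"az":0,"hand":56},
  {"x":0.04,"y":-0.04,"z":0.64,"ax":0.05,"ay":0.05,"az":0,"hand":56},
  {"x":0.04,"y":-0.04,"z":0.64,"ax":0.05,"ay":0.05,"az":0,"hand":56},
])

```text
clock: 6.75
eef_pos: [390.5, 211.5, 6.1]
tcp_rot: [-3.134, -0.007, -0.274]
contact_force: [-1.1, -1.8, 11.7]
opening: 0.74
grasp_force: 30.0
```

Emit:
drive_tool([
  {"x":0,"y":0,"z":-0.4,"ax":0,"ay":0,"az":0,"hand":56},
  {"x":0,"y":0,"z":-1,"ax":0,"ay":0,"az":0,"hand":56},
  {"x":0,"y":0,"z":-2,"ax":0,"ay":0,"az":0,"hand":56},
  {"x":0,"y":0,"z":-2.6,"ax":0,"ay":0,"az":0,"hand":56},
  {"x":0,"y":0,"z":-2.6,"ax":0,"ay":0,"az":0,"hand":56},
])

```text
clock: 7.25
eef_pos: [391.3, 211.9, 139.3]
tcp_rot: [-3.13, -0.012, -0.274]
contact_force: [0.4, -0.1, -1.7]
opening: 0.729
grasp_force: 34.1
```

```bash
python3 -c "
from h import *
go(535,-278,130,.02)"
```

```text
x y z [5.42 8.66 0.15] a [-0.1  -0.13 -2.81]
```

```bash
python3 -c "
from h import *
go(535,-278,130,.02);print(monitor.sense()['eef_pos'],monitor.sense()['opening'])
a=imaging.grab_frame('side')[110:260,180:330,::-1];b=imaging.grab_frame('top')[200:350,120:270,::-1]
cv2.imwrite('pics/s4.png',cv2.resize(np.hstack([a,b]),(800,400)))"
```

```text
x y z [5.42 8.66 0.15] a [-0.1  -0.13 -2.81]
[391.254129   211.91799008 139.33255352] 0.7286078233436138
```

View pics/s4.png

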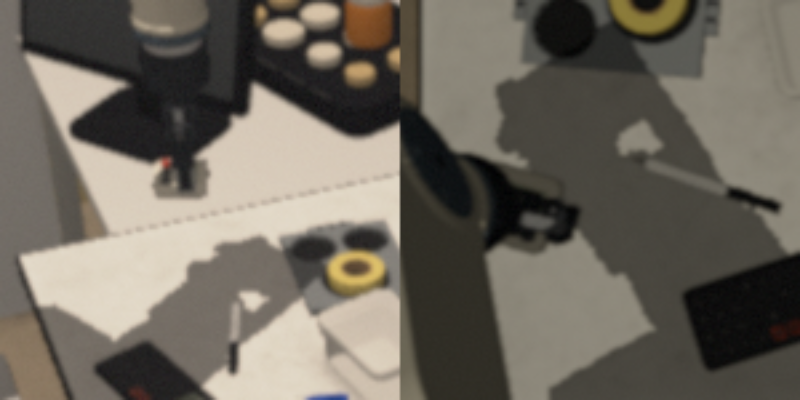

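The timer hangs level in the fingers, at (180,180) in the side crop. Next I carry it to the square pocket.

Emit:
drive_tool([
  {"x":0.25,"y":0.4,"z":0,"ax":0,"ay":0,"az":0,"hand":56},
  {"x":0.7,"y":1.1,"z":0,"ax":0,"ay":0,"az":-0.3,"hand":56},
  {"x":1.2,"y":1.9,"z":0,"ax":0,"ay":0,"az":-0.7,"hand":56},
  {"x":1.7,"y":2.7,"z":0,"ax":0,"ay":0,"az":-1.1,"hand":56},
  {"x":2.2,"y":3.5,"z":0,"ax":0,"ay":0,"az":-1.5,"hand":56},
  {"x":2.7,"y":4.3,"z":0,"ax":0,"ay":0,"az":-1.9,"hand":56},
  {"x":3.2,"y":5.1,"z":0,"ax":0,"ay":0,"az":-2.3,"hand":56},
  {"x":3.7,"y":5.9,"z":0,"ax":-0.1,"ay":-0.13,"az":-2.81,"hand":56},
])

```text
clock: 8.15
eef_pos: [485.6, -125.5, 132.1]
tcp_rot: [3.138, 0.011, 0.022]
contact_force: [0.4, 0.2, -0.6]
opening: 0.73
grasp_force: 34.1
```

```bash
python3 -c "
from h import *
go(535,-278,60,.02)"
```

```text
x y z [0.94 3.07 1.44] a [0.03 0.11 0.02]
```

Emit:
drive_tool([
  {"x":0.25,"y":0.8,"z":0,"ax":0,"ay":0,"az":0,"hand":56},
  {"x":0.5,"y":1.6,"z":0,"ax":0,"ay":0,"az":0,"hand":56},
  {"x":0.75,"y":2.4,"z":0,"ax":0,"ay":0,"az":0,"hand":56},
  {"x":0.94,"y":3.07,"z":0.5,"ax":0,"ay":0,"az":0,"hand":56},
  {"x":0.94,"y":3.07,"z":1.2,"ax":0,"ay":0,"az":0,"hand":56},
  {"x":0.94,"y":3.07,"z":1.6,"ax":0,"ay":0,"az":0,"hand":56},
  {"x":0.94,"y":3.07,"z":1.6,"ax":0,"ay":0,"az":0,"hand":56},
  {"x":0.94,"y":3.07,"z":1.6,"ax":0,"ay":0,"az":0,"hand":56},
])

```text
clock: 8.95
eef_pos: [535.5, -276.0, 52.8]
tcp_rot: [3.138, 0.011, 0.021]
contact_force: [-0.2, 0.2, -1.0]
opening: 0.734
grasp_force: 34.1
```

```bash
python3 -c "
from h import *
go(535,-278,10,.02)
a=imaging.grab_frame('side')[200:350,260:410,::-1];b=imaging.grab_frame('top')[150:300,310:460,::-1]
cv2.imwrite('pics/s5.png',cv2.resize(np.hstack([a,b]),(800,400)))"
```

```text
x y z [-0.    0.04  0.86] a [0.03 0.1  0.01]
```

View pics/s5.png

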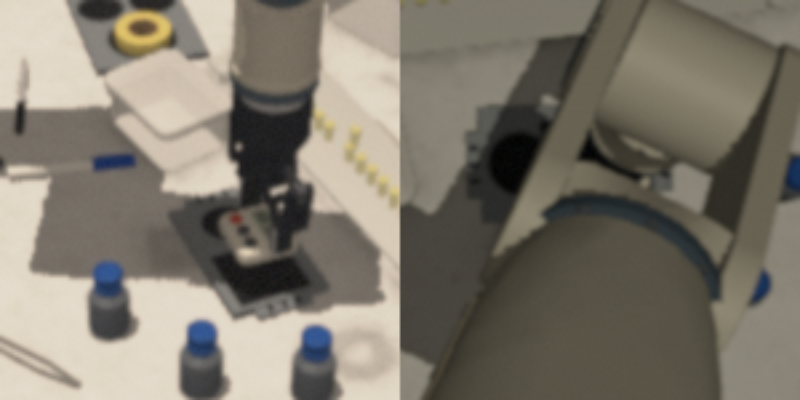

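The timer hangs over the square pocket, timer at (258,235) and pocket at (262,275) in the crop. Next I lower it.

Emit:
drive_tool([
  {"x":0,"y":0.04,"z":0.4,"ax":0,"ay":0.1,"az":0,"hand":56},
  {"x":0,"y":0.04,"z":0.7,"ax":0,"ay":0.1,"az":0,"hand":56},
  {"x":0,"y":0.04,"z":0.84,"ax":0,"ay":0.1,"az":0,"hand":56},
  {"x":0,"y":0.04,"z":0.86,"ax":0,"ay":0.1,"az":0,"hand":56},
  {"x":0,"y":0.04,"z":0.86,"ax":0,"ay":0.1,"az":0,"hand":56},
])

```text
clock: 9.55
eef_pos: [536.2, -278.6, 11.0]
tcp_rot: [3.137, -0.002, 0.021]
contact_force: [-0.6, 0.2, -0.1]
opening: 0.73
grasp_force: 34.1
```

Emit:
drive_tool([
  {"x":0,"y":0,"z":0.02,"ax":0,"ay":0,"az":0,"hand":56},
  {"x":0,"y":0,"z":0.02,"ax":0,"ay":0,"az":0,"hand":56},
  {"x":0,"y":0,"z":0.02,"ax":0,"ay":0,"az":0,"hand":85},
  {"x":0,"y":0,"z":0.02,"ax":0,"ay":0,"az":0,"hand":85},
  {"x":0,"y":0,"z":0.02,"ax":0,"ay":0,"az":0,"hand":85},
  {"x":0,"y":0,"z":-0.6,"ax":0,"ay":0,"az":0,"hand":85},
  {"x":0,"y":0,"z":-1.6,"ax":0,"ay":0,"az":0,"hand":85},
  {"x":0,"y":0,"z":-2.4,"ax":0,"ay":0,"az":0,"hand":85},
])

```text
clock: 10.35
eef_pos: [535.8, -278.1, 132.7]
tcp_rot: [3.137, -0.002, 0.021]
contact_force: [0.3, -0.2, -0.8]
opening: 0.996
grasp_force: 0.0
```

```bash
python3 -c "
from h import *
go(513,-430,130,0)"
```

```text
x y z [-0.52  3.03  0.07] a [ 0.04 -0.02  0.2 ]
```

Emit:
drive_tool([
  {"x":-0.52,"y":3.03,"z":0,"ax":0,"ay":0,"az":0.2,"hand":85},
  {"x":-0.52,"y":3.03,"z":0,"ax":0,"ay":0,"az":0.2,"hand":85},
  {"x":-0.52,"y":3.03,"z":0,"ax":0,"ay":0,"az":0.2,"hand":85},
  {"x":-0.52,"y":3.03,"z":0,"ax":0,"ay":0,"az":0.2,"hand":85},
  {"x":-0.52,"y":3.03,"z":0,"ax":0,"ay":0,"az":0.2,"hand":85},
  {"x":-0.52,"y":3.03,"z":0,"ax":0,"ay":0,"az":0.2,"hand":85},
])

```text
clock: 10.95
eef_pos: [512.6, -429.1, 131.0]
tcp_rot: [3.138, -0.001, -0.0]
contact_force: [0.4, -0.3, -0.3]
opening: 0.997
grasp_force: 0.0
```

```bash
python3 -c "
from h import *
go(513,-430,14,0)
a=imaging.grab_frame('side')[200:350,260:410,::-1];b=imaging.grab_frame('top')[150:300,310:460,::-1]
cv2.imwrite('pics/s6.png',cv2.resize(np.hstack([a,b]),(800,400)))"
```

```text
x y z [0.   0.01 2.34] a [ 0.03 -0.01 -0.  ]
```

View pics/s6.png

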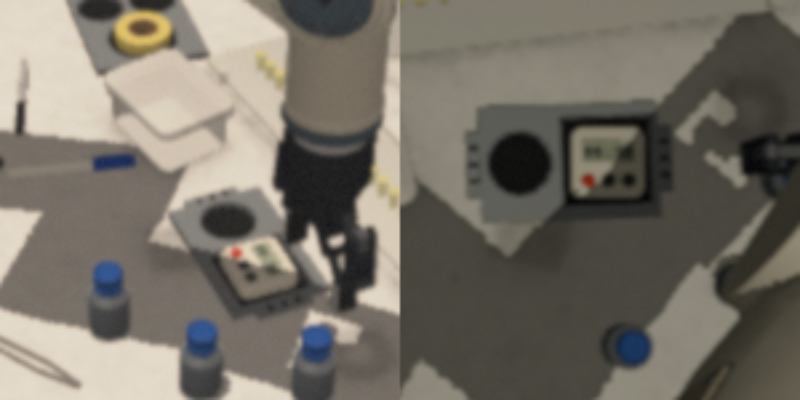

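The timer lies in the square pocket, at (608,163) in the top crop, with dark floor all round it. Next is bottle 3.

Emit:
drive_tool([
  {"x":0,"y":0.01,"z":0.8,"ax":0,"ay":0,"az":0,"hand":85},
  {"x":0,"y":0.01,"z":1.6,"ax":0,"ay":0,"az":0,"hand":85},
  {"x":0,"y":0.01,"z":2.1,"ax":0,"ay":0,"az":0,"hand":85},
  {"x":0,"y":0.01,"z":2.34,"ax":0,"ay":0,"az":0,"hand":85},
  {"x":0,"y":0.01,"z":2.34,"ax":0,"ay":0,"az":0,"hand":34},
  {"x":0,"y":0.01,"z":2.34,"ax":0,"ay":0,"az":0,"hand":34},
  {"x":0,"y":0.01,"z":2.34,"ax":0,"ay":0,"az":0,"hand":34},
  {"x":0,"y":0.01,"z":2.34,"ax":0,"ay":0,"az":0,"hand":34},
])

```text
clock: 11.85
eef_pos: [514.3, -431.9, 16.5]
tcp_rot: [3.135, -0.005, -0.0]
contact_force: [0.3, 0.0, 3.1]
opening: 0.43
grasp_force: 29.7
```

Emit:
drive_tool([
  {"x":0,"y":0,"z":0,"ax":0,"ay":0,"az":0,"hand":34},
  {"x":0,"y":0,"z":0,"ax":0,"ay":0,"az":0,"hand":34},
  {"x":0,"y":0,"z":0,"ax":0,"ay":0,"az":0,"hand":34},
])

```text
clock: 12.15
eef_pos: [514.2, -431.9, 16.4]
tcp_rot: [3.135, -0.005, -0.001]
contact_force: [0.2, 1.1, 7.3]
opening: 0.432
grasp_force: 30.1
```

Emit:
drive_tool([
  {"x":0,"y":0,"z":-0.5,"ax":0,"ay":0,"az":0,"hand":34},
  {"x":0,"y":0,"z":-1.3,"ax":0,"ay":0,"az":0,"hand":34},
  {"x":0,"y":-0.2,"z":-2,"ax":0,"ay":0,"az":0,"hand":34},
  {"x":0.1,"y":-0.9,"z":-2,"ax":0,"ay":0,"az":0,"hand":34},
  {"x":0.2,"y":-1.8,"z":-2,"ax":0,"ay":0,"az":0,"hand":34},
  {"x":0.3,"y":-2.7,"z":-2,"ax":0,"ay":0,"az":0,"hand":34},
  {"x":0.38,"y":-3.6,"z":-2,"ax":0,"ay":0,"az":0,"hand":34},
  {"x":0.38,"y":-4.3,"z":-2,"ax":0,"ay":0,"az":0,"hand":34},
])

```text
clock: 12.95
eef_pos: [532.3, -213.6, 114.4]
tcp_rot: [3.137, -0.004, 0.0]
contact_force: [0.5, 0.4, -1.0]
opening: 0.431
grasp_force: 30.5
```

Emit:
drive_tool([
  {"x":0,"y":-0.33,"z":0,"ax":0,"ay":0,"az":0,"hand":34},
  {"x":0,"y":-0.33,"z":0.5,"ax":0,"ay":0,"az":0,"hand":34},
  {"x":0,"y":-0.33,"z":1,"ax":0,"ay":0,"az":0,"hand":34},
  {"x":0,"y":-0.33,"z":1,"ax":0,"ay":0,"az":0,"hand":34},
  {"x":0,"y":-0.33,"z":1,"ax":0,"ay":0,"az":0,"hand":34},
])

```text
clock: 13.45
eef_pos: [532.2, -199.9, 63.8]
tcp_rot: [3.137, -0.002, -0.001]
contact_force: [0.4, -0.5, -0.5]
opening: 0.431
grasp_force: 30.5
```

```bash
python3 -c "
from h import *
go(533.5,-200.5,20,0)"
```

```text
x y z [0.03 0.01 0.88] a [ 0.04 -0.02 -0.01]
```

Emit:
drive_tool([
  {"x":0.03,"y":0.01,"z":0.5,"ax":0,"ay":0,"az":0,"hand":34},
  {"x":0.03,"y":0.01,"z":0.8,"ax":0,"ay":0,"az":0,"hand":34},
  {"x":0.03,"y":0.01,"z":0.88,"ax":0,"ay":0,"az":0,"hand":34},
  {"x":0.03,"y":0.01,"z":0.88,"ax":0,"ay":0,"az":0,"hand":34},
  {"x":0.03,"y":0.01,"z":0.88,"ax":0,"ay":0,"az":0,"hand":34},
])

```text
clock: 13.95
eef_pos: [534.0, -200.5, 20.1]
tcp_rot: [3.137, -0.003, -0.001]
contact_force: [-0.3, -0.4, -1.5]
opening: 0.433
grasp_force: 30.6
```

Emit:
drive_tool([
  {"x":0,"y":0,"z":0,"ax":0,"ay":0,"az":0,"hand":42},
  {"x":0,"y":0,"z":0,"ax":0,"ay":0,"az":0,"hand":54},
  {"x":0,"y":0,"z":0,"ax":0,"ay":0,"az":0,"hand":56},
  {"x":0,"y":0,"z":0,"ax":0,"ay":0,"az":0,"hand":56},
  {"x":0,"y":0,"z":-0.5,"ax":0,"ay":0,"az":0,"hand":56},
  {"x":0,"y":0,"z":-1.2,"ax":0,"ay":0,"az":0,"hand":56},
  {"x":0,"y":0,"z":-2.2,"ax":0,"ay":0,"az":0,"hand":75},
  {"x":0,"y":0,"z":-2.2,"ax":0,"ay":0,"az":0,"hand":85},
])

```text
clock: 14.75
eef_pos: [537.2, -201.0, 135.5]
tcp_rot: [3.134, -0.011, -0.0]
contact_force: [0.8, 0.0, -0.3]
opening: 0.962
grasp_force: 0.0
```

```bash
python3 -c "
from h import *
go(422,-387,130,0)"
```

```text
x y z [-2.3   3.72  0.11] a [ 0.07 -0.11 -0.  ]
```

Emit:
drive_tool([
  {"x":-2.3,"y":3.72,"z":0,"ax":0,"ay":0,"az":0,"hand":85},
  {"x":-2.3,"y":3.72,"z":0,"ax":0,"ay":0,"az":0,"hand":85},
  {"x":-2.3,"y":3.72,"z":0,"ax":0,"ay":0,"az":0,"hand":85},
  {"x":-2.3,"y":3.72,"z":0,"ax":0,"ay":0,"az":0,"hand":85},
  {"x":-2.3,"y":3.72,"z":0,"ax":0,"ay":0,"az":0,"hand":85},
  {"x":-2.3,"y":3.72,"z":0,"ax":0,"ay":0,"az":0,"hand":85},
  {"x":-2.3,"y":3.72,"z":0,"ax":0,"ay":0,"az":0,"hand":85},
  {"x":-2.3,"y":3.72,"z":0,"ax":0,"ay":0,"az":0,"hand":85},
])

```text
clock: 15.55
eef_pos: [418.8, -384.6, 129.8]
tcp_rot: [3.138, -0.002, 0.0]
contact_force: [-0.2, -0.7, 0.5]
opening: 0.998
grasp_force: 0.0
```

```bash
python3 -c "
from h import *
go(422,-387,15,0)
a=imaging.grab_frame('side')[200:350,230:380,::-1];b=imaging.grab_frame('top')[150:300,310:460,::-1]
cv2.imwrite('pics/s7.png',cv2.resize(np.hstack([a,b]),(800,400)))"
```

```text
x y z [0.06 0.04 2.3 ] a [ 0.04 -0.02  0.  ]
```

View pics/s7.png

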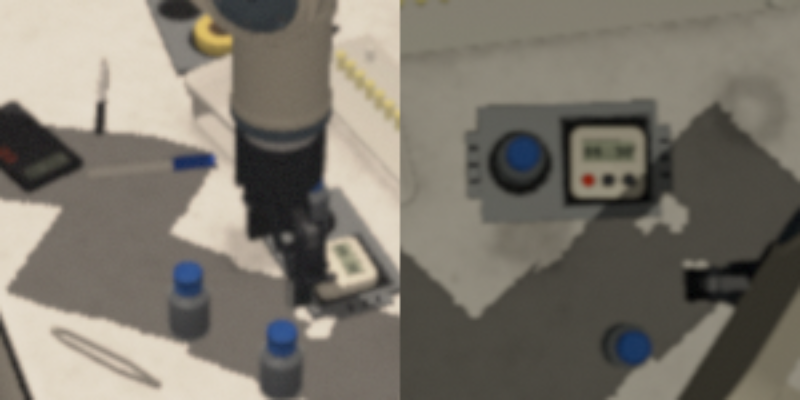

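The bottle stands in the round pocket, cap at (522,153) and pocket at (519,162) in the top crop. That offset matches parallax for a standing bottle. Now I grip bottle 2.

Emit:
drive_tool([
  {"x":0.06,"y":0.04,"z":0.8,"ax":0,"ay":0,"az":0,"hand":85},
  {"x":0.06,"y":0.04,"z":1.6,"ax":0,"ay":0,"az":0,"hand":85},
  {"x":0.06,"y":0.04,"z":2.1,"ax":0,"ay":0,"az":0,"hand":85},
  {"x":0.06,"y":0.04,"z":2.3,"ax":0,"ay":0,"az":0,"hand":85},
  {"x":0.06,"y":0.04,"z":2.3,"ax":0,"ay":0,"az":0,"hand":34},
  {"x":0.06,"y":0.04,"z":2.3,"ax":0,"ay":0,"az":0,"hand":34},
  {"x":0.06,"y":0.04,"z":2.3,"ax":0,"ay":0,"az":0,"hand":34},
  {"x":0.06,"y":0.04,"z":2.3,"ax":0,"ay":0,"az":0,"hand":34},
])

```text
clock: 16.45
eef_pos: [422.6, -388.9, 16.7]
tcp_rot: [3.135, -0.004, -0.0]
contact_force: [0.1, -0.2, 4.4]
opening: 0.419
grasp_force: 29.8
```

Emit:
drive_tool([
  {"x":0,"y":0,"z":0,"ax":0,"ay":0,"az":0,"hand":34},
  {"x":0,"y":0,"z":0,"ax":0,"ay":0,"az":0,"hand":34},
  {"x":0,"y":0,"z":0,"ax":0,"ay":0,"az":0,"hand":34},
])

```text
clock: 16.75
eef_pos: [422.6, -388.9, 16.8]
tcp_rot: [3.135, -0.004, -0.001]
contact_force: [-0.5, 1.4, 6.1]
opening: 0.424
grasp_force: 30.1
```

Emit:
drive_tool([
  {"x":0,"y":0,"z":-0.5,"ax":0,"ay":0,"az":0,"hand":34},
  {"x":0,"y":0,"z":-1.3,"ax":0,"ay":0,"az":0,"hand":34},
  {"x":0,"y":-0.2,"z":-2,"ax":0,"ay":0,"az":0,"hand":34},
  {"x":0.2,"y":-0.8,"z":-2.4,"ax":0,"ay":0,"az":0,"hand":34},
  {"x":0.5,"y":-1.6,"z":-2.4,"ax":0,"ay":0,"az":0,"hand":34},
  {"x":0.8,"y":-2.5,"z":-2.4,"ax":0,"ay":0,"az":0,"hand":34},
  {"x":1.1,"y":-3.4,"z":-2.4,"ax":0,"ay":0,"az":0,"hand":34},
  {"x":1.4,"y":-4.3,"z":-2.4,"ax":0,"ay":0,"az":0,"hand":34},
])

```text
clock: 17.55
eef_pos: [492.1, -171.1, 135.4]
tcp_rot: [3.137, -0.004, -0.001]
contact_force: [0.1, -1.1, -0.6]
opening: 0.426
grasp_force: 30.7
```

Emit:
drive_tool([
  {"x":0.3,"y":-0.9,"z":0,"ax":0,"ay":0,"az":0,"hand":34},
  {"x":0.6,"y":-1.8,"z":0,"ax":0,"ay":0,"az":0,"hand":34},
  {"x":0.9,"y":-2.7,"z":0,"ax":0,"ay":0,"az":0,"hand":34},
  {"x":1.2,"y":-3.6,"z":0,"ax":0,"ay":0,"az":0,"hand":34},
  {"x":1.5,"y":-4.5,"z":0,"ax":0,"ay":0,"az":0,"hand":34},
  {"x":1.8,"y":-5.4,"z":0,"ax":0,"ay":0,"az":0,"hand":34},
  {"x":2.1,"y":-6.3,"z":0,"ax":0,"ay":0,"az":0,"hand":34},
  {"x":2.3,"y":-7.1,"z":0,"ax":0,"ay":0,"az":0,"hand":34},
])

```text
clock: 18.35
eef_pos: [607.6, 184.8, 134.1]
tcp_rot: [3.138, -0.004, 0.0]
contact_force: [0.2, -0.9, -0.6]
opening: 0.424
grasp_force: 30.7
```

Emit:
drive_tool([
  {"x":0.03,"y":-0.48,"z":0,"ax":0,"ay":0,"az":0,"hand":34},
  {"x":0.03,"y":-0.48,"z":0,"ax":0,"ay":0,"az":0,"hand":34},
  {"x":0.03,"y":-0.48,"z":0.7,"ax":0,"ay":0,"az":0,"hand":34},
  {"x":0.03,"y":-0.48,"z":1.4,"ax":0,"ay":0,"az":0,"hand":34},
  {"x":0.03,"y":-0.48,"z":1.4,"ax":0,"ay":0,"az":0,"hand":34},
  {"x":0.03,"y":-0.48,"z":1.4,"ax":0,"ay":0,"az":0,"hand":34},
])

```text
clock: 18.95
eef_pos: [608.1, 205.3, 63.4]
tcp_rot: [3.137, -0.001, -0.001]
contact_force: [-0.2, -0.1, -1.1]
opening: 0.426
grasp_force: 30.7
```

```bash
python3 -c "
from h import *
go(609,205.5,20,0)"
```

```text
x y z [ 0.02 -0.01  0.87] a [ 0.05 -0.01 -0.01]
```

Emit:
drive_tool([
  {"x":0.02,"y":-0.01,"z":0.5,"ax":0.04,"ay":0,"az":0,"hand":34},
  {"x":0.02,"y":-0.01,"z":0.8,"ax":0.04,"ay":0,"az":0,"hand":34},
  {"x":0.02,"y":-0.01,"z":0.87,"ax":0.04,"ay":0,"az":0,"hand":34},
  {"x":0.02,"y":-0.01,"z":0.87,"ax":0.04,"ay":0,"az":0,"hand":34},
  {"x":0.02,"y":-0.01,"z":0.87,"ax":0.04,"ay":0,"az":0,"hand":34},
])

```text
clock: 19.45
eef_pos: [610.0, 206.5, 20.4]
tcp_rot: [-3.141, -0.003, -0.001]
contact_force: [0.4, -0.4, -0.6]
opening: 0.428
grasp_force: 30.7
```

Emit:
drive_tool([
  {"x":0,"y":0,"z":0,"ax":0,"ay":0,"az":0,"hand":42},
  {"x":0,"y":0,"z":0,"ax":0,"ay":0,"az":0,"hand":52},
  {"x":0,"y":0,"z":0,"ax":0,"ay":0,"az":0,"hand":54},
  {"x":0,"y":0,"z":0,"ax":0,"ay":0,"az":0,"hand":54},
  {"x":0,"y":0,"z":-0.5,"ax":0,"ay":0,"az":0,"hand":54},
  {"x":0,"y":0,"z":-1.2,"ax":0,"ay":0,"az":0,"hand":54},
  {"x":0,"y":0,"z":-2.2,"ax":0,"ay":0,"az":0,"hand":75},
  {"x":0,"y":0,"z":-2.2,"ax":0,"ay":0,"az":0,"hand":85},
])

```text
clock: 20.25
eef_pos: [613.1, 207.7, 136.1]
tcp_rot: [-3.138, -0.012, -0.0]
contact_force: [0.3, -0.0, 0.6]
opening: 0.943
grasp_force: 0.0
```

```bash
python3 -c "
from h import *
go(370.5,-286.5,130,0)"
```

```text
x y z [-4.85  9.89  0.03] a [-0.03 -0.12 -0.  ]
```

Emit:
drive_tool([
  {"x":-4.79,"y":9.86,"z":0,"ax":0,"ay":0,"az":0,"hand":85},
  {"x":-4.79,"y":9.86,"z":0,"ax":0,"ay":0,"az":0,"hand":85},
  {"x":-4.79,"y":9.86,"z":0,"ax":0,"ay":0,"az":0,"hand":85},
  {"x":-4.79,"y":9.86,"z":0,"ax":0,"ay":0,"az":0,"hand":85},
  {"x":-4.79,"y":9.86,"z":0,"ax":0,"ay":0,"az":0,"hand":85},
  {"x":-4.79,"y":9.86,"z":0,"ax":0,"ay":0,"az":0,"hand":85},
  {"x":-4.79,"y":9.86,"z":0,"ax":0,"ay":0,"az":0,"hand":85},
  {"x":-4.79,"y":9.86,"z":0,"ax":0,"ay":0,"az":0,"hand":85},
])

```text
clock: 21.05
eef_pos: [433.1, -154.8, 129.1]
tcp_rot: [3.141, -0.003, -0.0]
contact_force: [0.7, 0.1, 0.4]
opening: 1.002
grasp_force: 0.0
```

```bash
python3 -c "
from h import *
go(370.5,-286.5,130,0)"
```

```text
x y z [-1.25  2.63 -0.02] a [ 0.   -0.03 -0.  ]
```

Emit:
drive_tool([
  {"x":-1.25,"y":2.63,"z":0,"ax":0,"ay":0,"az":0,"hand":85},
  {"x":-1.25,"y":2.63,"z":0,"ax":0,"ay":0,"az":0,"hand":85},
  {"x":-1.25,"y":2.63,"z":0,"ax":0,"ay":0,"az":0,"hand":85},
  {"x":-1.25,"y":2.63,"z":0,"ax":0,"ay":0,"az":0,"hand":85},
  {"x":-1.25,"y":2.63,"z":0,"ax":0,"ay":0,"az":0,"hand":85},
])

```text
clock: 21.55
eef_pos: [371.0, -285.6, 128.8]
tcp_rot: [-3.142, -0.002, -0.003]
contact_force: [0.4, 0.8, 0.4]
opening: 0.994
grasp_force: 0.0
```

```bash
python3 -c "
from h import *
go(370.5,-286.5,15,0)
a=imaging.grab_frame('side')[200:350,230:380,::-1];b=imaging.grab_frame('top')[130:280,130:280,::-1]
cv2.imwrite('pics/s8.png',cv2.resize(np.hstack([a,b]),(800,400)))"
```

```text
x y z [-0.02  0.02  2.28] a [-0.   -0.02 -0.03]
```

View pics/s8.png

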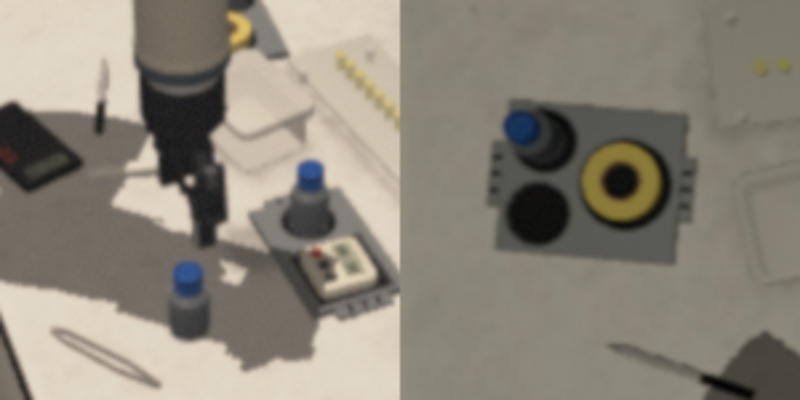

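The second bottle stands in its pocket, cap at (522,127) above pocket (543,140), which fits parallax. Now the last bottle.

Emit:
drive_tool([
  {"x":-0.01,"y":0.02,"z":0.8,"ax":0,"ay":0,"az":0,"hand":85},
  {"x":-0.01,"y":0.02,"z":1.6,"ax":0,"ay":0,"az":0,"hand":85},
  {"x":-0.01,"y":0.02,"z":2.1,"ax":0,"ay":0,"az":0,"hand":85},
  {"x":-0.01,"y":0.02,"z":2.28,"ax":0,"ay":0,"az":0,"hand":85},
  {"x":-0.01,"y":0.02,"z":2.28,"ax":0,"ay":0,"az":0,"hand":34},
  {"x":-0.01,"y":0.02,"z":2.28,"ax":0,"ay":0,"az":0,"hand":34},
  {"x":-0.01,"y":0.02,"z":2.28,"ax":0,"ay":0,"az":0,"hand":34},
  {"x":-0.01,"y":0.02,"z":2.28,"ax":0,"ay":0,"az":0,"hand":34},
])

```text
clock: 22.45
eef_pos: [372.5, -286.5, 16.4]
tcp_rot: [3.14, -0.004, -0.0]
contact_force: [0.7, 1.2, 6.2]
opening: 0.429
grasp_force: 29.4
```

Emit:
drive_tool([
  {"x":0,"y":0,"z":0,"ax":0,"ay":0,"az":0,"hand":34},
  {"x":0,"y":0,"z":0,"ax":0,"ay":0,"az":0,"hand":34},
  {"x":0,"y":0,"z":0,"ax":0,"ay":0,"az":0,"hand":34},
])

```text
clock: 22.75
eef_pos: [372.4, -286.4, 16.4]
tcp_rot: [3.14, -0.005, -0.001]
contact_force: [0.9, 1.7, 7.2]
opening: 0.423
grasp_force: 29.4
```

Emit:
drive_tool([
  {"x":0,"y":0,"z":-0.5,"ax":0,"ay":0,"az":0,"hand":34},
  {"x":0,"y":0,"z":-1.3,"ax":0,"ay":0,"az":0,"hand":34},
  {"x":0,"y":-0.2,"z":-2,"ax":0,"ay":0,"az":0,"hand":34},
  {"x":0.2,"y":-0.8,"z":-2.4,"ax":0,"ay":0,"az":0,"hand":34},
  {"x":0.5,"y":-1.6,"z":-2.4,"ax":0,"ay":0,"az":0,"hand":34},
  {"x":0.8,"y":-2.5,"z":-2.4,"ax":0,"ay":0,"az":0,"hand":34},
  {"x":1.1,"y":-3.4,"z":-2.4,"ax":0,"ay":0,"az":0,"hand":34},
  {"x":1.4,"y":-4.3,"z":-2.4,"ax":0,"ay":0,"az":0,"hand":34},
])

```text
clock: 23.55
eef_pos: [441.9, -69.2, 136.3]
tcp_rot: [3.141, -0.005, -0.001]
contact_force: [1.1, -0.6, 0.1]
opening: 0.423
grasp_force: 31.0
```

Emit:
drive_tool([
  {"x":0.3,"y":-0.8,"z":0,"ax":0,"ay":0,"az":0,"hand":34},
  {"x":0.6,"y":-1.6,"z":0,"ax":0,"ay":0,"az":0,"hand":34},
  {"x":0.9,"y":-2.4,"z":0,"ax":0,"ay":0,"az":0,"hand":34},
  {"x":1.2,"y":-3.2,"z":0,"ax":0,"ay":0,"az":0,"hand":34},
  {"x":1.5,"y":-4.0,"z":0,"ax":0,"ay":0,"az":0,"hand":34},
  {"x":1.8,"y":-4.8,"z":0,"ax":0,"ay":0,"az":0,"hand":34},
  {"x":2.03,"y":-5.4,"z":0,"ax":0,"ay":0,"az":0,"hand":34},
  {"x":2.03,"y":-5.65,"z":0,"ax":0,"ay":0,"az":0,"hand":34},
])

```text
clock: 24.35
eef_pos: [544.4, 214.5, 136.4]
tcp_rot: [-3.14, -0.005, 0.001]
contact_force: [-0.5, 0.9, -0.4]
opening: 0.426
grasp_force: 31.0
```

Emit:
drive_tool([
  {"x":0,"y":0,"z":0,"ax":0,"ay":0,"az":0,"hand":34},
  {"x":0,"y":0,"z":0,"ax":0,"ay":0,"az":0,"hand":34},
  {"x":0,"y":0,"z":0.7,"ax":0,"ay":0,"az":0,"hand":34},
  {"x":0,"y":0,"z":1.4,"ax":0,"ay":0,"az":0,"hand":34},
  {"x":0,"y":0,"z":1.4,"ax":0,"ay":0,"az":0,"hand":34},
  {"x":0,"y":0,"z":1.4,"ax":0,"ay":0,"az":0,"hand":34},
])

```text
clock: 24.95
eef_pos: [542.5, 210.3, 65.5]
tcp_rot: [3.141, -0.001, -0.002]
contact_force: [0.0, 0.5, -0.8]
opening: 0.425
grasp_force: 31.0
```

```bash
python3 -c "
from h import *
go(544,211,20,0)"
```

```text
x y z [ 0.03 -0.01  0.91] a [ 0.01 -0.01 -0.02]
```

Emit:
drive_tool([
  {"x":0.01,"y":-0.01,"z":0.5,"ax":0,"ay":0,"az":0,"hand":34},
  {"x":0.01,"y":-0.01,"z":0.8,"ax":0,"ay":0,"az":0,"hand":34},
  {"x":0.01,"y":-0.01,"z":0.9,"ax":0,"ay":0,"az":0,"hand":34},
  {"x":0.01,"y":-0.01,"z":0.9,"ax":0,"ay":0,"az":0,"hand":34},
  {"x":0.01,"y":-0.01,"z":0.9,"ax":0,"ay":0,"az":0,"hand":34},
])

```text
clock: 25.45
eef_pos: [544.1, 212.2, 21.0]
tcp_rot: [-3.141, -0.003, -0.0]
contact_force: [0.6, -0.3, -0.4]
opening: 0.426
grasp_force: 31.0
```

Emit:
drive_tool([
  {"x":0,"y":0,"z":0,"ax":0,"ay":0,"az":0,"hand":42},
  {"x":0,"y":0,"z":0,"ax":0,"ay":0,"az":0,"hand":52},
  {"x":0,"y":0,"z":0,"ax":0,"ay":0,"az":0,"hand":54},
  {"x":0,"y":0,"z":0,"ax":0,"ay":0,"az":0,"hand":54},
  {"x":0,"y":0,"z":-0.5,"ax":0,"ay":0,"az":0,"hand":54},
  {"x":0,"y":0,"z":-1.2,"ax":0,"ay":0,"az":0,"hand":54},
  {"x":0,"y":0,"z":-2.2,"ax":0,"ay":0,"az":0,"hand":54},
  {"x":0,"y":0,"z":-2.6,"ax":0,"ay":0,"az":0,"hand":54},
])

```text
clock: 26.25
eef_pos: [545.1, 212.8, 154.5]
tcp_rot: [-3.14, -0.007, -0.0]
contact_force: [0.6, -0.6, 0.3]
opening: 0.633
grasp_force: 0.0
```

Emit:
drive_tool([
  {"x":-0.8,"y":0.8,"z":0,"ax":0,"ay":0,"az":0,"hand":54},
  {"x":-2,"y":2,"z":0,"ax":0,"ay":0,"az":0,"hand":54},
  {"x":-3,"y":3,"z":0,"ax":0,"ay":0,"az":0,"hand":54},
  {"x":-3,"y":4.5,"z":0,"ax":0,"ay":0,"az":0,"hand":54},
  {"x":-3,"y":4.5,"z":0,"ax":0,"ay":0,"az":0,"hand":54},
  {"x":-3,"y":4.5,"z":0,"ax":0,"ay":0,"az":0,"hand":54},
  {"x":-3,"y":4.5,"z":0,"ax":0,"ay":0,"az":0,"hand":54},
  {"x":-3,"y":4.5,"z":0,"ax":0,"ay":0,"az":0,"hand":54},
])

```text
clock: 27.05
eef_pos: [393.5, -13.1, 150.2]
tcp_rot: [-3.142, -0.003, -0.002]
contact_force: [-0.4, 0.7, -0.4]
opening: 0.634
grasp_force: 0.0
```

Run:
```python
from h import *
t=np.ascontiguousarray(imaging.grab_frame('top')[:,:,::-1]);s=imaging.grab_frame('side')[:,:,::-1]
hsv=cv2.cvtColor(t,cv2.COLOR_BGR2HSV)
for n,m,z in[("cap",(hsv[...,0]>100)&(hsv[...,0]<125)&(hsv[...,1]>120),80),("tape",(hsv[...,0]>15)&(hsv[...,0]<32)&(hsv[...,1]>90),22)]:
    for c in blobs(m,60,1200):
        x,y,w,h=cv2.boundingRect(c);print(n,np.round(ray("top",x+w/2-.5,y+h/2-.5,z)),w,h)
a=t[150:250,150:250];b=t[160:260,330:430];c=s[175:275,260:360];d=s[250:350,300:400]
f=lambda i:cv2.resize(i,(300,300),interpolation=cv2.INTER_CUBIC)
cv2.imwrite('pics/s9.png',np.vstack([np.hstack([f(a),f(b)]),np.hstack([f(c),f(d)])]))
```

```text
cap [540. 209.  80.] 13 12
cap [ 534. -198.   80.] 12 13
cap [608. 203.  80.] 12 12
cap [993. 335.  80.] 13 18
tape [568. 131.  22.] 32 31
tape [743. 560.  22.] 24 22
tape [817. 578.  22.] 25 23
tape [932. 528.  22.] 18 21
tape [983. 564.  22.] 16 14
tape [974. 328.  22.] 52 61
```

View pics/s9.png

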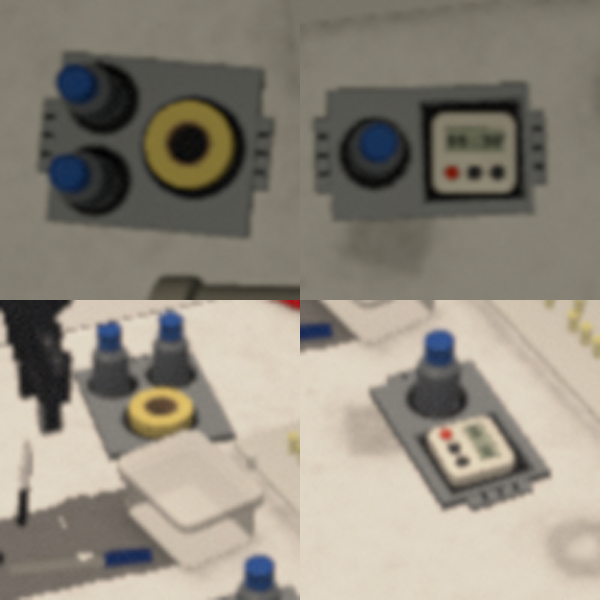

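The crops show all three bottles upright in their pockets (caps within about 4 mm of the pocket centres), the tape in the large pocket within about 1 mm of centre, and the timer flat in the square one. The gripper is clear of everything.

```bash
python3 -c "
from rig import r
print(r.sign_off())"
```

```text
the job is handed in; nothing more can be done
None
```

I made up both dye kits and handed the job in after about 27 s of robot time; the final pictures show all five parts seated in their pockets, but the hand-in gave no verdict.

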